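# Nest two steel scoops on the bathroom hook, widest first

### The job

Put the two steel bath-salt scoops away on the chrome hook, the wide one first: lower the eye of its handle over the upturned prong, stand it on the shelf and let go. Then lower the eye of the narrow scoop over the same prong, so that its cup stands nested inside the wide cup, and let go of it. Leave both upright and at rest, and do not shove or tip the glass jar.

Things in the scene. Friction and masses are not known exactly. Their poses are not given: they have to be found in the camera images.
- wide_scoop_center (a point): wide shallow steel scoop, upright: cup 66 mm across (60 inside), 30 high, floor 3 thick. Point: on cup axis, 15 mm above underside. z up, x along its level handle: bar 10 mm wide (y), 6 thick, x = 33 to 75 mm, mid-thickness 12 mm above this point; pinch at x = 53 from above, closing along y. At its end, same height, a round eye: centre x = 91 mm, hole 28 across, 40 outside, 6 thick. 90 g
- narrow_scoop_center (a point): narrow deep steel scoop, upright: cup 36 mm across, 48 high. Point: on cup axis, 24 mm above underside. z up, x along its level handle: bar 14 mm wide (y), 6 thick, x = 18 to 75 mm, mid-thickness 21 mm above this point; pinch at x = 53 from above to stay outside the wide cup. Eye at its end as on the other: centre x = 91 mm, hole 28 across. Nested it stands on the wide cup's floor. 60 g
- hook_tip (a point): fixed chrome hook: the top of its upturned upright prong, 8 mm thick, 62 mm above the shelf. z up; x points to its low back plate (45 mm off, 50 wide, 56 high); the arm between is under 17 mm high and passes below the eyes. The -x side is open: the cups go there, handles pointing along +x. The white shelf's top, on which all stands, is at world z = 12 mm
- jar_center (a point): bystander: closed glass jar, chrome lid, 56 mm across, 76 high; point on its axis, half-way up. Other bystanders: an amber bottle with a white cap (86 mm high), also beyond the scoops and hook, and a pill organiser (24 high) and nail clipper (under 15 high) near the robot

How it is judged:
On the way, in this order (a step that is already met when the one before it is completed fails the run):
1. the wide scoop stands on the shelf with its eye over the prong, let go, while the narrow one is not yet nested (x of hook_tip in the frame of wide_scoop_center between 0.078 and 0.104 m and y of hook_tip in the frame of wide_scoop_center between -0.013 and 0.013 m and z of hook_tip in the frame of wide_scoop_center above 0.035 m and angle between wide_scoop_center's own z axis and vertical below 0.17 rad and height (world z) of wide_scoop_center below 0.035 m and contact force between the fingers and wide_scoop below 0.1 N and horizontal distance between narrow_scoop_center and wide_scoop_center above 0.05 m), for 0.2 s.
2. the narrow scoop stands in the wide cup with its eye over the prong, let go (x of hook_tip in the frame of narrow_scoop_center between 0.078 and 0.104 m and y of hook_tip in the frame of narrow_scoop_center between -0.013 and 0.013 m and z of hook_tip in the frame of narrow_scoop_center above 0.025 m and angle between narrow_scoop_center's own z axis and vertical below 0.17 rad and horizontal distance between narrow_scoop_center and wide_scoop_center below 0.015 m and height (world z) of narrow_scoop_center below 0.047 m and contact force between the fingers and narrow_scoop below 0.1 N), for 0.2 s.
At the end, for the whole second after the job is handed in: Both scoops at rest, upright within 10 degrees; the prong through both eyes (each eye's centre within 13 mm of it along and across), the wide cup standing on the shelf, the narrow cup inside it on its floor (both within 8 mm of height, cup axes within 15 mm) (x of hook_tip in the frame of wide_scoop_center between 0.078 and 0.104 m and y of hook_tip in the frame of wide_scoop_center between -0.013 and 0.013 m and z of hook_tip in the frame of wide_scoop_center above 0.035 m and angle between each of wide_scoop_center, narrow_scoop_center's own z axis and vertical below 0.17 rad and height (world z) of wide_scoop_center below 0.035 m and x of hook_tip in the frame of narrow_scoop_center between 0.078 and 0.104 m and y of hook_tip in the frame of narrow_scoop_center between -0.013 and 0.013 m and z of hook_tip in the frame of narrow_scoop_center above 0.025 m and horizontal distance between narrow_scoop_center and wide_scoop_center below 0.015 m and height (world z) of narrow_scoop_center below 0.047 m and linear speed of each of wide_scoop, narrow_scoop below 0.03 m/s); the robot touches nothing.
It fails at once if the glass jar is tipped by more than 17 degrees or shoved by more than 30 mm (angle between jar_center's own z axis and vertical above 0.3 rad or distance of jar_center from where it was at the start of the episode above 0.03 m).
It also fails if it takes over 64 s, if anything falls off the work surface, if the arm or the gripper's body presses on something with over 40 N, if the wrist force passes 120 N, or if a joint passes its speed limit or range.

### The arm

A 6-joint arm with a two-finger parallel gripper is mounted at the origin on the work surface. World frame = base frame: x ahead of the robot, y to its left, z up, the work surface at z = 0. Lengths are in m, angles in rad, forces in N, time in s.
With the tool pointing down it reaches from about 0.275 to 0.725 m from the base axis. Payload 15.9 kg.
Tool frame: the origin (TCP) lies midway between the tips of the shut fingers; the grasp point (between the pads) lies env.tcp_to_grasp behind it (env.tcp_to_grasp is the distance from the TCP to the grasp point, in m); z points along the fingers, y is the line along which they close (so a half turn about z gives the same grasp; the last joint's range is limited). The gripper opens to 85 mm and grips with 20 to 120 N. Pads are 22 mm wide; open, the fingers measure 114 mm over their backs; the gripper's body (76 mm by 85 mm) begins 54 mm behind the grasp point. The pads swing forward as they close: fully open they stand 13 mm farther back than shut.
Start: joints at [-1.124, 0.213, -0.034, 1.323, 0, 1.571], TCP at [0.216, -0.451, 0.231] pointing down, gripper open.
Joint ranges: [-2.98, 2.98], [-0.74, 1.72], [-1.14, 1.35], [-2.1, 2.04], [-1.57, 1.44], [-3.14, 3.14]. Speed limits (rad/s): [1.89, 1.89, 2.39, 2.57, 3.14, 3.14].

### API

Orientations are given as a rotation vector (axis times angle).
In Python, from rig import env gives the robot as it stands. Calls block until the motion is done:
- env.move_to(position, orientation): joint-space move of the TCP to a pose.
- env.servo_line(position, vel=0.15, attitude=None, guard=None): straight line of the TCP; attitude=None keeps the orientation; vel is the mean speed in m/s. With guard (N) it stops when the force on the tool has changed by that much, and returns True; else False.
- env.goto_joints(angles): joint-space move.
- env.open_gripper() and env.clamp(grasp_force=None): open the fingers fully, or close them until they stop; grasp_force is the grip in N (None keeps the last).
- env.hold(seconds).
- env.inverse_kinematics(position, orientation): joint angles nearest the present ones, or None.
- env.read_camera(name): name is "scene" or "side" or "wrist"; returns a dict with "frame" (384x512x3 uint8, red, green, blue), "fov_y" (degrees; the focal length in pixels is half the picture's height over the tangent of half this angle, whatever the lens; pixels are square), "cx", "cy" (the principal point, pixels), "position" and "attitude" of the camera in the world. Camera axes: x right, y up, looking along -z (the intrinsics and any distortion apply to the point x, -y, -z); pixel columns grow to the right and rows downward; lengths in m; the calibration is good to about 2 mm. A picture is of the moment at which its call begins. There is no depth.
A pose or a line that the arm cannot do raises env.IKError and nothing moves.
- env.close_job(): hands the job in; it is judged then, once.
Trained networks look in the newest picture that a camera, given by its name, has taken for a name from the list of things; names that differ only in an ending like _2 or _b are one class to them, and where a whole thing is asked for, a point or a joint stands for the part that bears it (a point fixed in the world has none). Each returns a list of dicts, best first, with "conf" (0 to 1); they miss things now and then, are a little off and sometimes report something else, mostly with a low value. They report only what shows in the picture. A call takes as long as a camera call.
- env.look_for(camera, query): "pixel" ([row, column] in pixels, amid what is visible of it).
- env.cut_out(camera, query): "region" (384x512 bool, what is visible of it) and "pixel" ([row, column] in pixels, amid what is visible of it).
- env.place_of(camera, query): "pixel" ([row, column] in pixels: a listed point, or the origin of a listed thing).
Readings, each from a call of its own:
- env.get_clock(): time.
- env.get_qpos(): joint angles.
- env.get_dq(): joint speeds.
- env.get_effort(): joint torques, N m.
- env.get_ee_pos(): TCP position.
- env.get_tool_rot(): TCP orientation.
- env.get_wrist_force(): force on the tool from outside, world axes, zero at the start.
- env.get_ft_torque(): the same for the moment, N m.
- env.get_width(): opening from 0.0 (shut) to 1.0 (fully open).
- env.get_grip_force(): force on a finger pad.
Only numpy, scipy, OpenCV 4.12 (cv2) and the standard library are available. Lean on these libraries where they do the work, as an engineer would, in place of code of your own. Each camera call takes 0.05 s, during which the arm holds its last target. There are 200 camera calls.

## Working session

There is one attempt and no reset: what is moved stays moved. The work goes in short steps, each a Python script; the robot and the scene stay as the last script left them, time stands still between calls to the robot, and variables do not carry over. Pictures are saved under pics/ and viewed, at most 10 in all, crops included, and the job is handed in when it is done.

```bash
ls; mkdir -p pics; cat > h.py <<'E'
import numpy as np, cv2
from rig import env
from scipy.spatial.transform import Rotation as R
def att(a):
    a=np.array(a,float)
    if a.shape==(3,3): return a
    return R.from_rotvec(a).as_matrix() if a.size==3 else R.from_quat(a).as_matrix()
def ray(c,px):
    f=c["frame"].shape[0]/2/np.tan(np.radians(c["fov_y"])/2)
    d=np.array([(px[1]-c["cx"])/f,-(px[0]-c["cy"])/f,-1.])
    return np.array(c["position"]),att(c["attitude"])@d
def atz(c,px,z):
    p,d=ray(c,px); return p+d*(z-p[2])/d[2]
def proj(c,P):
    f=c["frame"].shape[0]/2/np.tan(np.radians(c["fov_y"])/2)
    q=att(c["attitude"]).T@(np.array(P)-np.array(c["position"]))
    return np.array([c["cy"]-f*q[1]/-q[2], c["cx"]+f*q[0]/-q[2]])
def save(c,n): cv2.imwrite(f"pics/{n}.png",c["frame"][:,:,::-1])
Z=dict(wide_scoop_center=.027,narrow_scoop_center=.036,hook_tip=.074,jar_center=.05)
E
python3 - <<'E'
from h import *
for n in ("scene","side"):
    c=env.read_camera(n); save(c,n+"0")
    print(n,{k:v for k,v in c.items() if k!="frame"})
    for q in Z:
        for r in env.place_of(n,q)[:2]: print(q,r["pixel"],round(r["conf"],2),atz(c,r["pixel"],Z[q]).round(4))
c=env.read_camera("wrist");print({k:v for k,v in c.items() if k!="frame"}); print(env.tcp_to_grasp,env.get_tool_rot(),env.get_clock())
ims=[cv2.imread(f"pics/{n}0.png") for n in("scene","side")]
E
```

```text
pics
scene {'fov_y': 53.95880537025347, 'cx': 262.09493379608926, 'cy': 188.6546290028948, 'position': array([1.02804049, 0.58271345, 0.56944024]), 'attitude': array([0.38233936, 1.16848509, 2.30079657])}
wide_scoop_center [235.3, 385.8] 0.78 [0.4738 0.2541 0.027 ]
narrow_scoop_center [139.1, 256.7] 0.76 [ 0.4736 -0.2314  0.036 ]
hook_tip [175.8, 240.3] 0.82 [ 0.6458 -0.0461  0.074 ]
jar_center [272.4, 272.4] 0.78 [0.7444 0.2186 0.05  ]
side {'fov_y': 42.61286703460915, 'cx': 268.14443069470957, 'cy': 190.69758834841352, 'position': array([ 0.53795722, -0.83118957,  0.68076283]), 'attitude': array([ 0.94443937, -0.04681331, -0.08615003])}
wide_scoop_center [150.9, 203.9] 0.71 [0.4779 0.2574 0.027 ]
narrow_scoop_center [297.4, 192.3] 0.61 [ 0.4642 -0.2428  0.036 ]
hook_tip [207.0, 281.1] 0.78 [ 0.6393 -0.0532  0.074 ]
jar_center [141.5, 309.7] 0.68 [0.747 0.241 0.05 ]
{'fov_y': 64.32916030400627, 'cx': 248.57568295868182, 'cy': 193.825463726407, 'position': array([ 0.29069699, -0.41408032,  0.37475072]), 'attitude': array([-0.29058295,  0.18226514, -1.1130911 ])}
0.0187 [-3.06354015e+00 -6.95882512e-01  2.69485743e-05] 0.55
```

View pics/scene0.png

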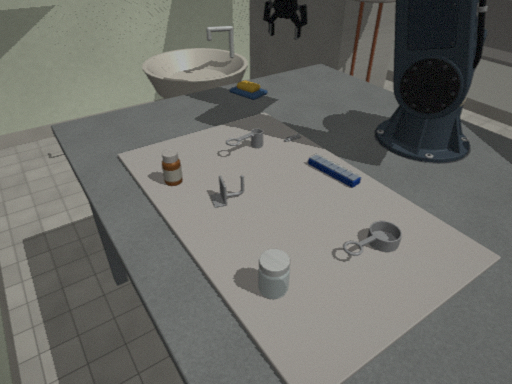

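View pics/side0.png

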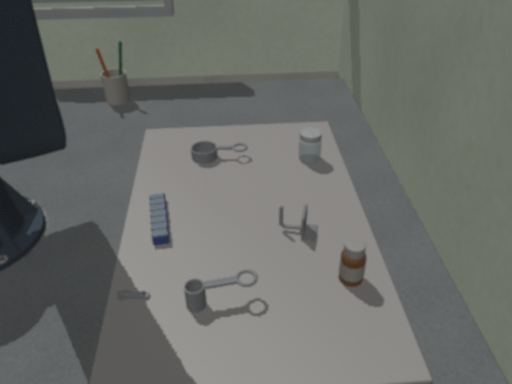

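Scene: the wide scoop is at about (237,385), the narrow at (138,257), the hook prong at (178,242) with its plate at (190,223), and the jar at (272,273). In the side view all handles point roughly along +x. I'll refine the poses with the wrist camera.

```bash
cat >> h.py <<'E'
from scipy.optimize import minimize
def down(yaw):
    y=np.array([-np.sin(yaw),np.cos(yaw),0]); z=np.array([0,0,-1.]); return np.stack([np.cross(y,z),y,z],1)
def best(pos,yaw):
    o=[]
    for k in (0,np.pi):
        r=R.from_matrix(down(yaw+k)).as_rotvec(); q=env.inverse_kinematics(pos,r)
        if q is not None: o.append((abs(q[5]),r))
    return min(o,key=lambda t:t[0])[1] if o else None
DIM=dict(wide_scoop_center=(.033,.015,.005,.033,.012,.027),narrow_scoop_center=(.018,.024,.007,.018,.021,.036))
def mask(c,q,p):
    r,h,w,x0,zb,z=DIM[q]; x,y,a=p; S=8
    def P(l):
        l=np.array(l); X=x+np.cos(a)*l[:,0]-np.sin(a)*l[:,1]; Y=y+np.sin(a)*l[:,0]+np.cos(a)*l[:,1]
        return np.array([(proj(c,v)[::-1]*S) for v in np.stack([X,Y,l[:,2]+z],1)]).round().astype(np.int32)
    t=np.linspace(0,2*np.pi,40); circ=lambda r,cx,zz:np.stack([cx+r*np.cos(t),r*np.sin(t),0*t+zz],1)
    m=np.zeros((384,512),np.uint8)
    f=lambda l,v:cv2.fillConvexPoly(m,cv2.convexHull(P(l)),v,cv2.LINE_AA,3)
    f(np.r_[circ(.02,.091,zb-.003),circ(.02,.091,zb+.003)],255); f(circ(.0137,.091,zb),0)
    f([(u,s*w,zb+k*.003) for u in(x0,.075) for s in(-1,1) for k in(-1,1)],255)
    f(np.r_[circ(r,0,-h),circ(r,0,h)],255); return m/255.
def fit(views,q,p0):
    ms=[(c,cv2.GaussianBlur(g.astype(np.float32),(0,0),1.)) for c,g in views]
    def cost(p): return sum(np.abs(cv2.GaussianBlur(mask(c,q,p).astype(np.float32),(0,0),1.)-g).sum()/g.sum() for c,g in ms)/len(ms)
    s=np.array(p0)+np.array([[0,0,0],[.01,0,0],[0,.01,0],[0,0,.15]])
    r=minimize(cost,p0,method="Nelder-Mead",options=dict(initial_simplex=s,xatol=1e-4,fatol=1e-4)); return r.x,r.fun
def look(target,yaw,h):
    """hover so that the wrist camera's centre looks at target"""
    c=env.read_camera("wrist"); T=att(env.get_tool_rot()); e=np.array(env.get_ee_pos())
    off=T.T@(np.array(c["position"])-e); v=T.T@(att(c["attitude"])@[0,0,-1.])
    for k in (0,np.pi):
        M=down(yaw+k); d=M@v; o=M@off
        pos=np.array(target)-d*(h+o[2]-target[2])/-d[2]-o
        r=R.from_matrix(M).as_rotvec(); q=env.inverse_kinematics(pos,r)
        if q is not None and abs(q[5])<2.8: env.move_to(pos,r); return env.read_camera("wrist")
    raise SystemExit("no look pose")
E
python3 - <<'E'
from h import *
side=env.read_camera("side"); sc=env.read_camera("scene")
for q,p0,e in (("wide_scoop_center",(.476,.256),(147,240)),("narrow_scoop_center",(.468,-.238),(278,247))):
    E=atz(side,e,Z[q]+DIM[q][4]); a=np.arctan2(E[1]-p0[1],E[0]-p0[0])
    V=[]
    for n,c in(("side",side),("scene",sc)):
        L=env.cut_out(n,q)
        if L: V.append((c,L[0]["region"])); print(n,L[0]["conf"],L[0]["region"].sum(),*[x.round(4) for x in fit(V[-1:],q,[*p0,a])])
    print(q,a,fit(V,q,[*p0,a]))
c=look((.65,-.05,.05),0,.22); save(c,"hook"); print(env.get_clock())
print(env.place_of("wrist","hook_tip"),[atz(c,r["pixel"],.074) for r in env.place_of("wrist","hook_tip")])
E
```

```text
side 0.84 616 [0.4797 0.254  0.0026] 0.2619
scene 0.85 1024 [ 0.4755  0.2505 -0.0444] 0.2064
wide_scoop_center -0.08188548241524073 (array([0.47708838, 0.25055207, 0.00694016]), np.float64(0.24656298756599426))
side 0.75 1054 [ 0.4692 -0.2374  0.1692] 0.2531
scene 0.75 348 [ 0.4669 -0.2412  0.2299] 0.2762
narrow_scoop_center 0.1289872274886369 (array([ 0.46943689, -0.23746121,  0.17660019]), np.float64(0.26905450224876404))
3.0167
[{'pixel': [187.2, 251.9], 'conf': 0.59}] [array([ 0.63634788, -0.04569899,  0.074     ])]
```

View pics/hook.png

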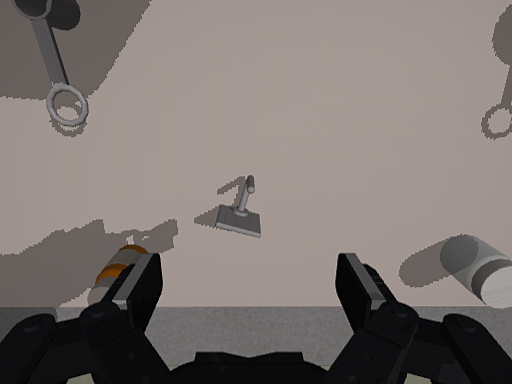

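The hook's plate spans about (207–237, 217–261), the prong tip is near (180,251), and the bottle and jar are on either side. Next: a closer look at the hook, then the wide scoop.

```bash
python3 - <<'E'
from h import *
c=look((.66,-.055,.06),.25,.13); save(c,"hookc")
im=c["frame"][90:290,130:380,::-1]; cv2.imwrite("pics/hookc.png",cv2.resize(im,None,fx=3,fy=3,interpolation=cv2.INTER_CUBIC))
np.save("hookc.npy",c,allow_pickle=True)
print([(r,atz(c,r["pixel"],.074)) for r in env.place_of("wrist","hook_tip")])
c=look((.505,.25,.035),0,.15); save(c,"widec")
V=[]
L=env.cut_out("wrist","wide_scoop_center")
print([(l["conf"],l["region"].sum()) for l in L])
if L: print(fit([(c,L[0]["region"])],"wide_scoop_center",[.477,.251,0]))
print([(r,atz(c,r["pixel"],.027)) for r in env.place_of("wrist","wide_scoop_center")],env.get_clock())
E
```

```text
[({'pixel': [173.1, 267.9], 'conf': 0.79}, array([ 0.6378474 , -0.04718873,  0.074     ]))]
[(0.61, np.int64(5906))]
(array([ 0.47805227,  0.25422874, -0.05328264]), np.float64(0.09502983838319778))
[({'pixel': [159.1, 254.7], 'conf': 0.78}, array([0.47587062, 0.25501573, 0.027     ]))] 5.2583
```

View pics/hookc.png

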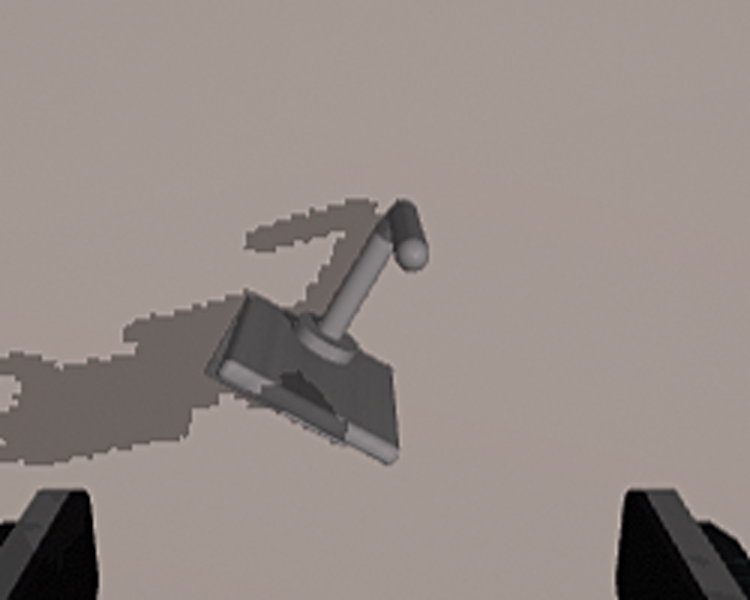

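View pics/widec.png

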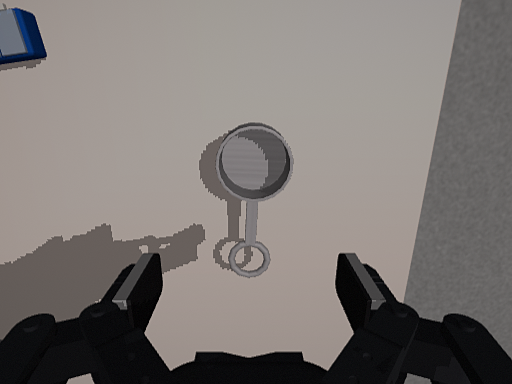

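Hook close-up: the prong tip is at full-image pixel (173,267), and the plate's top edge runs from about (213,205) to (243,260). In the wide view, the cup is at (160,255) and the eye at (258,249), clear of everything else.

```bash
python3 - <<'E'
from h import *
c=np.load("hookc.npy",allow_pickle=True).item()
px=lambda x,y:(90+y/3,130+x/3)
for a,b,z in(((225,368),(390,458),.068),((250,293),(390,366),.012)):
    A,B=atz(c,px(*a),z),atz(c,px(*b),z); d=B-A; print(A,B,np.linalg.norm(d),np.arctan2(d[1],d[0])-np.pi/2)
print(atz(c,px(412,248),.074), atz(c,px(335,330),.022))
# grasp wide
x,y,a=.478,.2542,-.053
g=np.array([x+.053*np.cos(a),y+.053*np.sin(a),.039-env.tcp_to_grasp+.002])
r=best(g,a); env.move_to(g+[0,0,.09],r); env.servo_line(g,.1)
env.clamp(40); print(env.get_width(),env.get_grip_force())
env.servo_line(g+[0,0,.08],.1); env.hold(.2)
print(env.get_width(),env.get_grip_force(),env.get_ee_pos(),env.get_qpos(),env.get_clock())
side=env.read_camera("side")
save(side,"side1")
E
```

```text
[ 0.67911952 -0.08289752  0.068     ] [ 0.69281395 -0.03788671  0.068     ] 0.047047961040924194 -0.2953489878459399
[ 0.67771848 -0.08328386  0.012     ] [ 0.69019313 -0.03654541  0.012     ] 0.04837457974994942 -0.26082349097702107
[ 0.63765011 -0.04763972  0.074     ] [ 0.67936847 -0.05641803  0.022     ]
0.10308807623048322 39.8035991191864
0.10646559081919116 39.53604519367218 [0.53059439 0.25127815 0.10172197] [ 4.42269379e-01  4.44776918e-01 -4.18510232e-02  1.08515222e+00
  3.45864610e-05  4.95212536e-01] 8.45
```

View pics/side1.png

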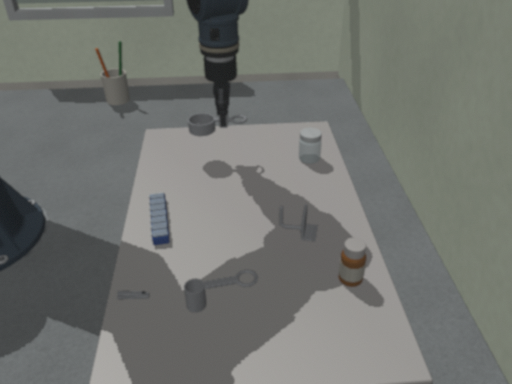

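The wide scoop is lifted level (cup at (125,202)). Next is placing it over the prong.

```bash
python3 - <<'E'
from h import *
a=-.27; t=np.array([.6378,-.0474]); zg=.039-env.tcp_to_grasp+.002
g=np.r_[t-.038*np.array([np.cos(a),np.sin(a)]),zg]
r=best(g+[0,0,.1],a)
env.move_to(g+[0,0,.09],r); env.hold(.2)
for n in("side",):
    c=env.read_camera(n); L=env.place_of(n,"wide_scoop_center"); print([(l["conf"],atz(c,l["pixel"],.027+.09)) for l in L[:1]], t-.091*np.array([np.cos(a),np.sin(a)]))
save(c,"side2a")
print(env.servo_line(g+[0,0,.003],.08), env.servo_line(g-[0,0,.002],.02,guard=6),env.get_ee_pos()[2]-zg,env.get_wrist_force())
env.open_gripper(); env.hold(.3)
env.servo_line(g+[0,0,.12],.15); env.hold(.2)
print(env.get_clock())
V=[]
for n in("side","scene"):
    c=env.read_camera(n); L=env.cut_out(n,"wide_scoop_center")
    if L: V.append((c,L[0]["region"]))
    print(n,[(l["conf"],atz(c,l["pixel"],.027)) for l in env.place_of(n,"wide_scoop_center")[:1]])
print(fit(V,"wide_scoop_center",[.55,-.023,a]))
c=look((.49,-.232,.05),.2,.15); save(c,"narc"); L=env.cut_out("wrist","narrow_scoop_center")
print([(l["conf"],l["region"].sum()) for l in L],L and fit([(c,L[0]["region"])],"narrow_scoop_center",[.469,-.238,.18]),env.get_clock())
print([(l["conf"],atz(c,l["pixel"],.036)) for l in env.place_of("wrist","narrow_scoop_center")])
E
```

```text
[(0.79, array([ 0.54806054, -0.01490054,  0.117     ]))] [ 0.55009685 -0.02312744]
False True -0.00028713851126238935 [ 0.13929501 -0.04147571  7.8700936 ]
13.6333
side [(0.89, array([ 0.55013073, -0.0250104 ,  0.027     ]))]
scene [(0.63, array([ 0.54920024, -0.01849074,  0.027     ]))]
(array([ 0.55006389, -0.02364857, -0.23355483]), np.float64(0.22517311573028564))
[(0.61, np.int64(3467))] (array([ 0.46879763, -0.23648125,  0.14049276]), np.float64(0.18299904465675354)) 14.9833
[(0.56, array([ 0.46981683, -0.23753896,  0.036     ]))]
```

View pics/narc.png

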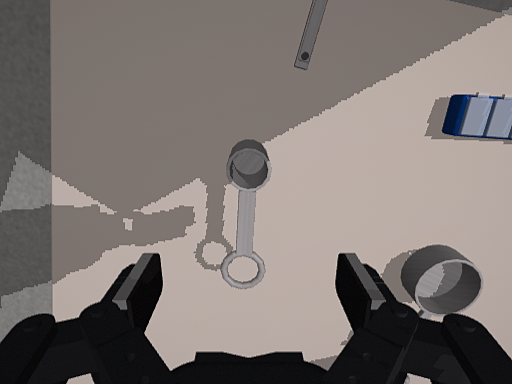

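The narrow rim centre is at (168,249) and its eye centre at (269,243). The wide scoop is visible at right, standing at the hook. I'll get the direction from rim to eye, then grasp.

```bash
python3 - <<'E'
from h import *
c=env.read_camera("wrist")
A=atz(c,(168.5,249),.060); B=atz(c,(269,243),.057); d=(B-A)[:2]; a=np.arctan2(d[1],d[0]); print(A,B,np.linalg.norm(d),a)
if not .08<np.linalg.norm(d)<.1: raise SystemExit
u=np.array([np.cos(a),np.sin(a)]); cen=((A[:2]+B[:2]-.091*u)/2); print(cen)
zg=.057-env.tcp_to_grasp+.002
g=np.r_[cen+.053*u,zg]; r=best(g,a)
env.move_to(g+[0,0,.08],r); env.servo_line(g,.1); env.clamp(40); print(env.get_width(),env.get_grip_force())
env.servo_line(g+[0,0,.1],.12); env.hold(.2); print(env.get_width(),env.get_qpos()[5],env.get_clock())
# above the hook
a=-.25; t=np.array([.6378,-.0474]); h=np.r_[t-.038*np.array([np.cos(a),np.sin(a)]),zg+.003]
env.move_to(h+[0,0,.08],best(h+[0,0,.08],a)); env.hold(.3); print(env.get_ee_pos()-h)
ims=[]
for n in("side","scene"):
    c=env.read_camera(n); ims.append(c["frame"])
    for q,z in(("narrow_scoop_center",.039+.08),("wide_scoop_center",.027),("hook_tip",.074)):
        print(n,q,[(l["conf"],atz(c,l["pixel"],z).round(4)) for l in env.place_of(n,q)[:1]])
pc=[cv2.resize(im[r0:r0+140,c0:c0+130],None,fx=3,fy=3,interpolation=cv2.INTER_CUBIC) for im,r0,c0 in((ims[0],120,200),(ims[1],90,190))]
cv2.imwrite("pics/pre.png",np.hstack(pc)[:,:,::-1]); print(env.get_clock())
E
```

```text
[ 0.46734794 -0.23568779  0.06      ] [ 0.5592122  -0.22233008  0.057     ] 0.09283033526232848 0.14439503058676798
[ 0.46825358 -0.23555611]
0.15168184464707715 40.21289885044098
0.1466178979385334 -0.5570012234658366 18.1583
[-0.00010225 -0.0009137   0.08016885]
side narrow_scoop_center [(0.57, array([ 0.5451, -0.0363,  0.119 ]))]
side wide_scoop_center [(0.92, array([ 0.5507, -0.0217,  0.027 ]))]
side hook_tip [(0.69, array([ 0.6381, -0.0507,  0.074 ]))]
scene narrow_scoop_center [(0.88, array([ 0.5428, -0.0375,  0.119 ]))]
scene wide_scoop_center [(0.65, array([ 0.5456, -0.0271,  0.027 ]))]
scene hook_tip [(0.8, array([ 0.6418, -0.0481,  0.074 ]))]
19.7
```

View pics/pre.png

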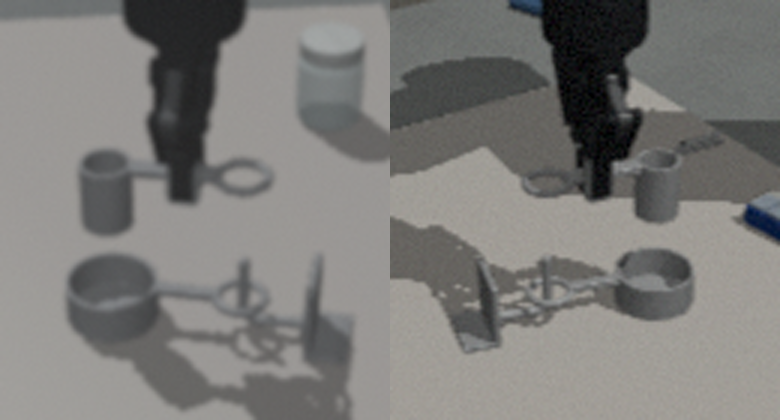

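The wide scoop stands with the prong through its eye in both views. The narrow scoop hangs level above it, but may be turned in the grip, so I'll triangulate its eye and rim.

```bash
python3 - <<'E'
from h import *
s=env.read_camera("side");c=env.read_camera("scene")
def tri(a,b):
    M=np.zeros((3,3));v=np.zeros(3)
    for cam,p,(x0,y0) in((s,a,(200,120)),(c,b,(190,90))):
        o,d=ray(cam,(y0+p[1]/3,x0+p[0]/3)); d=d/np.linalg.norm(d); Q=np.eye(3)-np.outer(d,d); M+=Q; v+=Q@o
    return np.linalg.solve(M,v).round(4)
for n,a,b in(("neye",(243,177),(158,182)),("nrim",(105,163),(267,159)),("wrim",(112,277),(264,266)),("weye",(241,296),(157,290)),("tip",(245,262),(157,259))): print(n,tri(a,b))
V=[]
DIM["narrow_scoop_center"]=(*DIM["narrow_scoop_center"][:5],.119)
for n,k in(("side",s),("scene",c)):
    L=env.cut_out(n,"narrow_scoop_center"); print(n,L[0]["conf"],L[0]["region"].sum(),fit([(k,L[0]["region"])],"narrow_scoop_center",[.548,-.03,-.2])); V.append((k,L[0]["region"]))
print(fit(V,"narrow_scoop_center",[.548,-.03,-.2]))
W=[(k,env.cut_out(n,"wide_scoop_center")[0]["region"]) for n,k in(("side",s),("scene",c))]
print(fit(W,"wide_scoop_center",[.55,-.023,-.25]),env.get_ee_pos())
E
```

```text
neye [ 0.638  -0.0471  0.1386]
nrim [ 0.5501 -0.0269  0.1411]
wrim [ 0.5513 -0.0231  0.043 ]
weye [ 0.6393 -0.0478  0.0392]
tip [ 0.6403 -0.0476  0.0692]
side 0.83 607 (array([ 0.55105218, -0.0227112 , -0.21122473]), np.float64(0.5287615060806274))
scene 0.94 417 (array([ 0.54708809, -0.0291439 , -0.18992663]), np.float64(0.6071006059646606))
(array([ 0.54937613, -0.02667731, -0.1653339 ]), np.float64(0.582815408706665))
(array([ 0.54997692, -0.02494809, -0.19482243]), np.float64(0.2560894787311554)) [ 0.60097415 -0.03797021  0.12328886]
```

Triangulation puts the eye within 2.5 mm of the prong and the cup axes about 4 mm apart, inside tolerance. Lowering now.

```bash
python3 - <<'E'
from h import *
a=-.25; t=np.array([.6378,-.0474]); zg=.057-env.tcp_to_grasp+.005
h=np.r_[t-.038*np.array([np.cos(a),np.sin(a)]),zg]
print(env.servo_line(h+[0,0,.004],.06,guard=12), env.servo_line(h-[0,0,.003],.02,guard=5),env.get_ee_pos()-h,env.get_wrist_force())
if env.get_ee_pos()[2]-zg<.004:
    env.open_gripper(); env.hold(.3); env.servo_line(h+[0,0,.14],.15); env.hold(.4)
ims=[]
for n,r0,c0 in(("side",120,200),("scene",90,190)):
    c=env.read_camera(n); im=c["frame"][r0:r0+140,c0:c0+130]; ims.append(cv2.resize(im,None,fx=3,fy=3,interpolation=cv2.INTER_CUBIC))
    for q in("narrow_scoop_center","wide_scoop_center"):
        print(n,q,[(l["conf"],atz(c,l["pixel"],Z[q]).round(4)) for l in env.place_of(n,q)[:1]])
cv2.imwrite("pics/post.png",np.hstack(ims)[:,:,::-1]); print(env.get_clock())
E
```

```text
False True [ 7.94290095e-04 -8.16449073e-05 -5.04503925e-04] [1.17122807 0.37521635 6.40430731]
side narrow_scoop_center [(0.9, array([ 0.5468, -0.0225,  0.036 ]))]
side wide_scoop_center [(0.71, array([ 0.5522, -0.0171,  0.027 ]))]
scene narrow_scoop_center [(0.63, array([ 0.5505, -0.037 ,  0.036 ]))]
scene wide_scoop_center [(0.84, array([ 0.5398, -0.0269,  0.027 ]))]
24.5167
```

View pics/post.png

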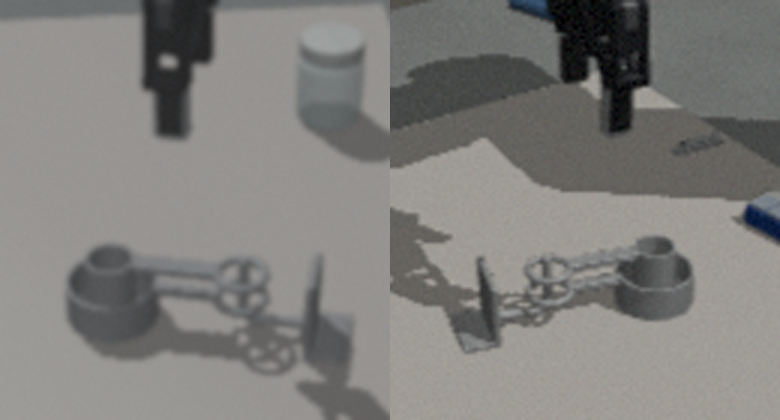

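Both scoops stand upright and nested with the prong through both eyes (side crop about (275,243)), and the gripper is clear.

```bash
python3 -c "
from rig import env
print(env.close_job())"
```

```text
the job is handed in; nothing more can be done
None
```

Both scoops are on the hook, wide one first with the narrow one nested inside it; in the last pictures both stood upright, let go, with the jar untouched, and I handed the job in after about 24.5 s without seeing the verdict.

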